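Kit the hinge cassettes

ROBOT

A 6-joint arm with a two-finger parallel gripper is mounted at the origin on the work surface. World frame = base frame: x ahead of the robot, y to its left, z up, the work surface at z = 0. Lengths are in m, angles in rad, forces in N, time in s.
With the tool pointing down it reaches from about 0.375 to 0.975 m from the base axis. Payload 3.8 kg.
Tool frame: the origin (TCP) lies midway between the tips of the shut fingers; the grasp point (between the pads) lies 19 mm behind it; z points along the fingers, y is the line along which they close (so a half turn about z gives the same grasp; the last joint's range is limited). The gripper opens to 85 mm and grips with 20 to 120 N. Pads are 22 mm wide; open, the fingers measure 114 mm over their backs; the gripper's body (76 mm by 85 mm) begins 54 mm behind the grasp point. The pads swing forward as they close: fully open they stand 13 mm farther back than shut.
Start: joints at [-1.14, 0.264, 1.604, -0, 1.274, -0.037], TCP at [0.304, -0.602, 0.231] pointing down, gripper open.
Joint ranges: [-2.63, 2.63], [-0.94, 2.18], [0.31, 2.57], [-1.31, 4.45], [0, 2.66], [-2.55, 2.55]. Speed limits (rad/s): [2.57, 2.57, 3.14, 3.14, 3.14, 3.14].

INTERFACE

Orientations are given as a rotation vector (axis times angle).
In Python, from workcell import bot, cams gives the robot as it stands.
- The arm moves only by the tool play_rows, never from a script. Its argument "rows" is a list of rows, each a list of 2 entries, a list of its own where there are three numbers: the shift along the tool's x, y, z scaled (see below), then the turn, a rotation vector about the tool's x, y, z scaled (see below). A call has 1 to 20 rows; each row is the pose to reach, as a shift and turn from the pose commanded when the call began, along the tool's axes at that moment; what a row does not reach only later rows make up. The controller multiplies each number of a shift by 250 mm and each number of a turn by 45 degrees. A row lasts 1/12 s, in which the tool goes at most 41.7 mm and 7.16 degrees, less where a joint would pass 70% of its speed; a pose out of reach is approached as far as the arm can. A call with a number of a shift or a turn outside -1 to 1 is refused whole. A call with a gripper value outside its range is refused whole. "claw" is the opening, from -1 (shut) to 1 (fully open), set as the call begins (left out, the last holds). The fingers move at their own pace and stop on an object; "newtons" is the grip in N (left out, the last holds). Time passes only in rows, so rows that repeat a pose let the fingers close. It gives the time, the measured TCP pose, the force, the opening and the grip force at its end, in the units of the state.
- bot.read_state(): the state, without advancing time (a new reading comes with each control period).
- cams.read_camera(name): name is "scene" or "top"; returns a dict with "image" (400x640x3 uint8, red, green, blue), "K" (3x3 intrinsics, pixels), "k1" (the pictures are not rectified: a ray, as slopes to the right and down, at radius r is drawn at 1 + k1 r^2 times it, then the intrinsics apply), "T" (4x4, takes a point from camera to world coordinates). Camera axes: x right, y down, z forward; pixel columns grow to the right and rows downward; lengths in m; the calibration is good to about 2 mm. A picture is of the moment at which its call begins. There is no depth.
- bot.finish_job(): hands the job in; it is judged then, once.
The state is a dict: "time": time; "q": joint angles; "joint_vel": joint speeds; "joint_torque": joint torques, N m; "tool_pos": TCP position; "tcp_rot": TCP orientation; "wrist_force": force on the tool from outside, world axes, zero at the start; "torque": the same for the moment, N m; "width": opening from 0.0 (shut) to 1.0 (fully open); "grip_force": force on a finger pad.
Only numpy, scipy, OpenCV 4.12 (cv2) and the standard library are available. Lean on these libraries where they do the work, as an engineer would, in place of code of your own. Each camera call takes 0.05 s, during which the arm holds its last target. There are 200 camera calls.

TASK

Each of the four open purple cassettes already has its steel hinge pin clipped in: complete the kits by laying into each cassette the ivory hinge knuckle that is exactly as long as its pin. Every knuckle lies flat on its foot, parallel to the pin, down between the low ribs of the wide bay. Leave the grey knuckle and the carton of pins alone, and do not push the cassettes about.

Things in the scene. Friction and masses are not known exactly. Their poses are not given: they have to be found in the camera images.
- knuckle_40: Loose ivory plastic hinge knuckle, 40 mm long (its x), 24 mm wide (its y), 24 mm high (z up): a 12 mm high foot with upright flanks, on it a half-round barrel in three segments with a bore along x. Origin at the centre of its underside; starts flat on the bench, any yaw; the two ends are alike. About 28 g.
- knuckle_55: Loose ivory plastic hinge knuckle, 55 mm long (its x), 24 mm wide (its y), 24 mm high (z up): a 12 mm high foot with upright flanks, on it a half-round barrel in three segments with a bore along x. Origin at the centre of its underside; starts flat on the bench, any yaw; the two ends are alike. About 38 g.
- knuckle_70: Loose ivory plastic hinge knuckle, 70 mm long (its x), 24 mm wide (its y), 24 mm high (z up): a 12 mm high foot with upright flanks, on it a half-round barrel in three segments with a bore along x. Origin at the centre of its underside; starts flat on the bench, any yaw; the two ends are alike. About 49 g.
- knuckle_85: Loose ivory plastic hinge knuckle, 85 mm long (its x), 24 mm wide (its y), 24 mm high (z up): a 12 mm high foot with upright flanks, on it a half-round barrel in three segments with a bore along x. Origin at the centre of its underside; starts flat on the bench, any yaw; the two ends are alike. About 59 g.
- cassette_40: Loose open purple cassette with a 40 mm steel pin, 124 x 106 mm, 350 g; walls 22 high, 3 thick, floor 3 thick. Origin: underside, below the seat's middle; x along the pin, z up. Seat 100 (x) x 40 (y) mm inside ribs 3 thick, 4 above the floor. Wide bay: x -59 to 59, from the wall at y -39.5 to a divider at y 39.5 (top at z 12). Pin 7 mm thick, middle at x 0, y 51.5, top at z 17 mm.
- cassette_55: Loose open purple cassette with a 55 mm steel pin, 124 x 106 mm, 350 g; walls 22 high, 3 thick, floor 3 thick. Origin: underside, below the seat's middle; x along the pin, z up. Seat 100 (x) x 40 (y) mm inside ribs 3 thick, 4 above the floor. Wide bay: x -59 to 59, from the wall at y -39.5 to a divider at y 39.5 (top at z 12). Pin 7 mm thick, middle at x 0, y 51.5, top at z 17 mm.
- cassette_70: Loose open purple cassette with a 70 mm steel pin, 124 x 106 mm, 350 g; walls 22 high, 3 thick, floor 3 thick. Origin: underside, below the seat's middle; x along the pin, z up. Seat 100 (x) x 40 (y) mm inside ribs 3 thick, 4 above the floor. Wide bay: x -59 to 59, from the wall at y -39.5 to a divider at y 39.5 (top at z 12). Pin 7 mm thick, middle at x 0, y 51.5, top at z 17 mm.
- cassette_85: Loose open purple cassette with a 85 mm steel pin, 124 x 106 mm, 350 g; walls 22 high, 3 thick, floor 3 thick. Origin: underside, below the seat's middle; x along the pin, z up. Seat 100 (x) x 40 (y) mm inside ribs 3 thick, 4 above the floor. Wide bay: x -59 to 59, from the wall at y -39.5 to a divider at y 39.5 (top at z 12). Pin 7 mm thick, middle at x 0, y 51.5, top at z 17 mm.
- grey_knuckle: Bystander: a loose dark grey hinge knuckle of another order, 70 x 24 x 24 mm, same shape as the ivory ones; origin at the centre of its underside.
- pin_carton: Bystander: loose open cardboard carton with spare pins, 80 x 60 x 28 mm high, about 300 g; origin at the centre of its underside.
There are look-alikes about, which are no part of the job. Leave any blue look-alike of the knuckle_85 alone. What is shaped like the knuckle_40 but red is not meant.

How it is judged:
By the outcome, as a careful person would: the job done as asked, in the order asked, and still so for the second after the job is handed in, with the robot touching nothing.
It also fails if it takes over 96 s, if anything falls off the work surface, if the arm or the gripper's body presses on something with over 40 N, if the wrist force passes 120 N, or if a joint passes its speed limit or range.

## Working session

There is one attempt and no reset: what is moved stays moved. The work goes in short steps, Python scripts to look and compute and a tool call to move; the robot and the scene stay as the last step left them, time stands still between calls to the robot, and variables do not carry over. Pictures are saved under pics/ and viewed, at most 14 in all, crops included, and the job is handed in when it is done.

Besides the shell and the picture viewer there is one more tool, called after ">>>" as name(argument=value, ...) on one line, values as JSON. play_rows: Moves the arm, as the interface text tells. Its arguments: {"type":"object","properties":{"rows":{"type":"array","items":{"type":"array"}},"claw":{"type":"number"},"newtons":{"type":"number"}},"required":["rows"]}

```bash
mkdir -p pics; python3 - <<'E'
from workcell import bot,cams
import cv2,json
for n in("top","scene"):
    c=cams.read_camera(n); cv2.imwrite(f"pics/{n}0.png",c["image"][:,:,::-1]); print(n,c["K"],c["k1"],c["T"])
s=bot.read_state(); print(s)
E
```

```text
top [[512.46230797   0.         318.30678808]
 [  0.         512.46230797 198.56850123]
 [  0.           0.           1.        ]] 0.022252021965970942 [[ 0.02359702 -0.99262231  0.11892911  0.35761194]
 [-0.99972025 -0.02362141  0.00120475 -0.00947165]
 [ 0.00161341 -0.11892427 -0.99290202  1.10583548]
 [ 0.          0.          0.          1.        ]]
scene [[383.67757827   0.         321.69624416]
 [  0.         383.67757827 199.31051311]
 [  0.           0.           1.        ]] -0.04103982559597546 [[ 0.6591072   0.41227826 -0.62897086  1.11231139]
 [ 0.75196131 -0.37405613  0.54280401 -0.55555301]
 [-0.01148411 -0.83072778 -0.55656039  0.60732992]
 [ 0.          0.          0.          1.        ]]
{'time': 0.1, 'q': array([-1.13992883e+00,  2.64677147e-01,  1.60524544e+00, -1.88560861e-05,
        1.27368483e+00, -3.68767417e-02]), 'joint_vel': array([-0.00167534, -0.00288965, -0.00326979,  0.00119243,  0.00166496,
       -0.00088984]), 'joint_torque': array([-8.59413421e-05, -5.16709507e+01, -3.68591201e+01, -9.20517346e-05,
        6.21180530e-03,  7.72652470e-06]), 'tool_pos': array([ 0.30407171, -0.60189502,  0.23008264]), 'tcp_rot': array([-3.05414635e+00, -7.27602768e-01,  6.46782355e-04]), 'wrist_force': array([ 0.47427662, -1.13456815,  0.2245766 ]), 'torque': array([ 0.0127544 ,  0.023575  , -0.00397541]), 'grip_force': 0.0, 'width': 1.0047375207517901}
```

View pics/top0.png

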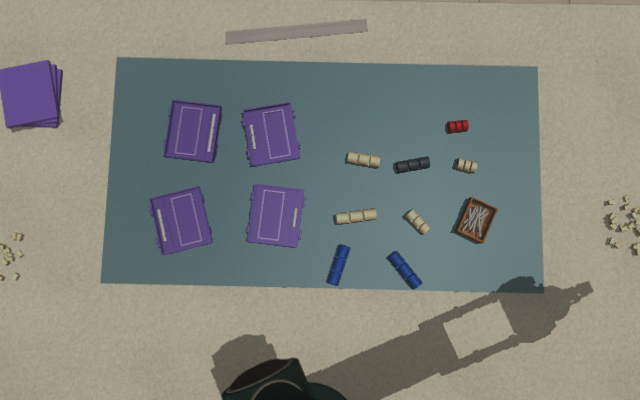

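View pics/scene0.png

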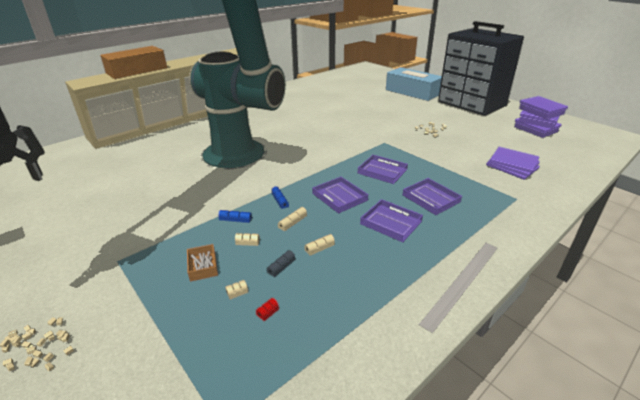

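```bash
cat > h.py <<'E'
import numpy as np,cv2
from scipy.optimize import minimize
from workcell import bot,cams
def project(c,P):
    T=np.linalg.inv(c["T"]); r,_=cv2.Rodrigues(T[:3,:3])
    return cv2.projectPoints(np.float64(P),r,T[:3,3],c["K"],np.array([c["k1"],0,0,0.]))[0][:,0]
def unproject(c,uv,z):
    n=cv2.undistortPoints(np.float64(uv).reshape(-1,1,2),c["K"],np.array([c["k1"],0,0,0.]))[:,0]
    d=np.c_[n,np.ones(len(n))]@c["T"][:3,:3].T; o=c["T"][:3,3]
    return o+d*((z-o[2])/d[:,2])[:,None]
def place(P,p):
    c,s=np.cos(p[2]),np.sin(p[2]); return np.asarray(P)@np.array([[c,s,0],[-s,c,0],[0,0,1]])+[p[0],p[1],p[3] if len(p)>3 else 0]
def knuckle(L):
    a=np.linspace(0,np.pi,13); yz=[(-.012,0),(.012,0)]+[(.012*np.cos(t),.012+.012*np.sin(t)) for t in a]
    return [(x,y,z) for x in(-L/2,L/2) for y,z in yz]
CAS=[(x,y,z) for x in(-.062,.062) for y in(-.0425,.0635) for z in(0,.022)]
U=8
def fit(c,mask,pts,p0):
    x,y,w,h=cv2.boundingRect(mask.astype(np.uint8)); x0,y0=x-6,y-6;W,H=w+12,h+12
    m=cv2.resize(mask[y0:y0+H,x0:x0+W].astype(np.float32),None,fx=U,fy=U,interpolation=cv2.INTER_LINEAR)>.5
    def f(q):
        p=[q[0]/100+p0[0],q[1]/100+p0[1],q[2]/5+p0[2]]
        uv=(project(c,place(pts,p))-[x0,y0]+.5)*U-.5
        im=np.zeros(m.shape,np.uint8); cv2.fillConvexPoly(im,np.int32(np.round(cv2.convexHull(np.float32(uv))*16)),1,shift=4)
        return 1-(m&(im>0)).sum()/(m|(im>0)).sum()
    r=minimize(f,[0,0,0],method="Nelder-Mead",options=dict(initial_simplex=[[0,0,0],[1,0,0],[0,1,0],[0,0,1]],xatol=1e-3,fatol=1e-5))
    return [r.x[0]/100+p0[0],r.x[1]/100+p0[1],r.x[2]/5+p0[2]],1-r.fun
def blobs(mask,amin):
    n,l,s,cen=cv2.connectedComponentsWithStats(mask.astype(np.uint8)); return [(l==i,s[i],cen[i]) for i in range(1,n) if s[i][4]>amin]
def axis(c,m,z):
    (ctr,_,_)=cv2.minAreaRect(np.argwhere(m)[:,::-1].astype(np.float32)); P=unproject(c,np.argwhere(m)[:,::-1],z)[:,:2]
    v=np.linalg.svd(P-P.mean(0),full_matrices=False)[2][0]; return P.mean(0),np.arctan2(v[1],v[0]),np.ptp((P-P.mean(0))@v)
def detect(c):
    im=c["image"]; hsv=cv2.cvtColor(im,cv2.COLOR_RGB2HSV).astype(int); hh,s,v=hsv[...,0],hsv[...,1],hsv[...,2]
    roi=np.zeros(v.shape,bool); roi[62:280,112:535]=1
    K=[];C=[]
    pur=roi&(hh>120)&(hh<150)&(s>80)
    pur=cv2.morphologyEx(pur.astype(np.uint8),cv2.MORPH_CLOSE,np.ones((9,9)))>0
    ivo=roi&(hh>10)&(hh<35)&(v>130)&(s>30)&~pur
    ivo=cv2.morphologyEx(ivo.astype(np.uint8),cv2.MORPH_CLOSE,np.ones((3,3)))>0
    for m,st,cen in blobs(ivo,100):
        o,a,l=axis(c,m,.015); best=max(((fit(c,m,knuckle(L),[*o,a]),L) for L in(.04,.055,.07,.085)),key=lambda t:t[0][1]); K.append((cen,l,best))
    for m,st,cen in blobs(pur,1500):
        (ce,(w,h),ang)=cv2.minAreaRect(np.argwhere(m)[:,::-1].astype(np.float32))
        inner=cv2.erode(m.astype(np.uint8),np.ones((7,7)))>0
        pin=inner&(s<75)&(v>130); bb=max(blobs(pin,10),key=lambda b:b[1][4]); o,a,l=axis(c,bb[0],.0145)
        cc=unproject(c,[ce],.015)[0,:2]; d=o-cc
        if d@[-np.sin(a),np.cos(a)]<0: a+=np.pi
        p0=cc-np.array([-np.sin(a),np.cos(a)])*.0105
        C.append((cen,l,fit(c,m,CAS,[*p0,a]),o))
    return K,C
E
python3 - <<'E'
from h import *
np.set_printoptions(precision=4,suppress=True)
c=cams.read_camera("top"); K,C=detect(c)
big=cv2.resize(c["image"][90:290,140:540],None,fx=2,fy=2,interpolation=cv2.INTER_CUBIC)[:,:,::-1].copy()
def draw(P,col):
    uv=(project(c,P)-[140,90]+.5)*2-.5; cv2.polylines(big,[np.int32(np.round(cv2.convexHull(np.float32(uv))*16))],1,col,1,shift=4)
for k in K: print("K",np.round(k[0]),round(k[1],4),k[2][1],np.array(k[2][0][0]),round(k[2][0][1],3)); draw(place(knuckle(k[2][1]),k[2][0][0]),(0,0,255))
for k in C: 
    p=k[2][0]; print("C",np.round(k[0]),"pin",round(k[1],4),np.array(p),round(k[2][1],3),"pinpred",place([[0,.0515,0]],p)[0][:2],k[3]); draw(place(CAS,p),(0,255,0)); draw(place([(x,y,.003) for x in(-.05,.05) for y in(-.02,.02)],p),(0,255,255))
cv2.imwrite("pics/fit.png",big)
E
```

```text
K [113.  81.] 0.113 0.07 [ 0.7466  0.4631 -3.1525] 0.279
K [465.  63.] 0.4008 0.085 [ 0.8133 -0.3929 -1.5536] 0.185
K [364. 158.] 0.0693 0.07 [ 0.579  -0.1043 -1.7414] 0.692
K [467. 164.] 0.0387 0.04 [ 0.5708 -0.3271 -1.6127] 0.556
K [418. 221.] 0.0524 0.055 [ 0.4453 -0.223  -2.4267] 0.647
K [356. 216.] 0.084 0.085 [ 0.4531 -0.0896 -1.4005] 0.738
C [192. 131.] pin 0.0833 [0.6324 0.2801 3.0487] 0.968 pinpred [0.6276 0.2288] [0.6282 0.2283]
C [271. 134.] pin 0.0541 [0.6308 0.088  0.1927] 0.955 pinpred [0.621  0.1385] [0.6221 0.1381]
C [275. 215.] pin 0.0699 [0.4519 0.0934 3.0447] 0.965 pinpred [0.4469 0.0422] [0.4178 0.0916]
C [180. 220.] pin 0.0682 [0.438  0.2751 0.2795] 0.967 pinpred [0.4237 0.3246] [0.424  0.3243]
```

View pics/fit.png

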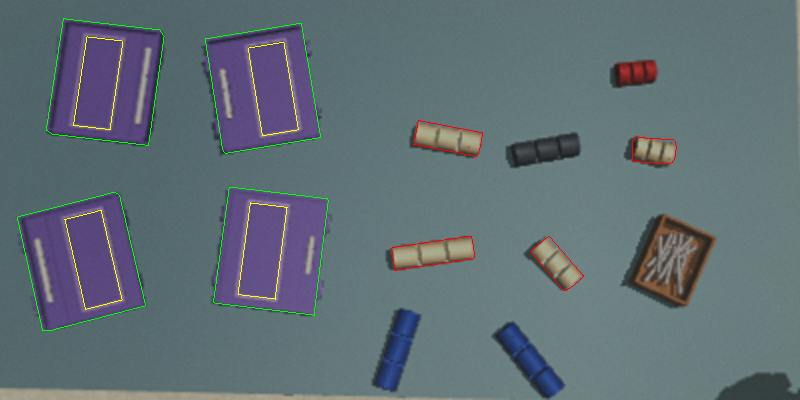

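```bash
sed -i 's/(hh>10)&(hh<35)&(v>130)&(s>30)/(hh>8)\&(hh<45)\&(v>70)\&(s>25)/' h.py
cat > plan.py <<'E'
import sys,json
from h import *
from scipy.spatial.transform import Rotation as R
D=json.load(open("d.json"))
def plan(*tg):
    s=bot.read_state(); p=s["tool_pos"]; A=R.from_rotvec(s["tcp_rot"]).as_matrix(); y0=np.arctan2(A[1,0],A[0,0])
    print("tcp",np.round(p,4),"tilt",np.round(A[2,:2],3),"yaw",round(y0,3),"q",np.round(s["q"],2),"w",round(s["width"],3),"gf",round(s["grip_force"],1))
    for x,y,z,a in tg:
        nat=np.arctan2(y,x)+np.pi/2; a=nat+(a-nat+np.pi/2)%np.pi-np.pi/2   # half turn nearest q6=0
        B=R.from_euler("z",a).as_matrix()@np.diag([1,-1,-1])
        print("to",np.round([x,y,z,a],3),"shift",np.round(A.T@(np.array([x,y,z])-p)/.25,3),"turn",np.round(R.from_matrix(A.T@B).as_rotvec()/(np.pi/4),3))
def obj(kind,L,z): x,y,a=D[kind+L]; return x,y,z,a
if __name__=="__main__":   # args like K40:0.1
    plan(*[obj(a[0],a[1:3],float(a[4:])) for a in sys.argv[1:]])
E
python3 - <<'E'
from h import *
import json
c=cams.read_camera("top"); K,C=detect(c); D={}
for k in K:
    (p,q),L=k[2]
    if 130<k[0][1]<240 and k[0][0]>330: print(np.round(k[0]),L,np.round(p,4),round(q,3)); D[f"K{round(L*1000)}"]=p
for k,L in zip(C,(85,55,40,70)): D[f"C{L}"]=k[2][0]; print(L,np.round(k[2][0],4))
json.dump(D,open("d.json","w")); print(len(D))
E
python3 plan.py K40:0.1
```

```text
[363. 159.] 0.07 [ 0.5784 -0.1034 -1.7201] 0.883
[467. 165.] 0.04 [ 0.5701 -0.327  -1.8083] 0.793
[477. 220.] 0.085 [ 0.4495 -0.3567  2.7914] 0.403
[356. 216.] 0.085 [ 0.4534 -0.0886  1.7255] 0.928
[418. 221.] 0.055 [ 0.4457 -0.2213 -2.3519] 0.884
85 [0.6325 0.2801 3.0446]
55 [0.6307 0.088  0.1974]
40 [ 0.4499  0.0725 -0.0961]
70 [0.4381 0.275  0.2811]
8
tcp [ 0.3042 -0.6021  0.2304] tilt [ 0.    -0.001] yaw 0.468 q [-1.14  0.26  1.6  -0.    1.27 -0.04] w 0.997 gf 0.0
to [ 0.57  -0.327  0.1    1.333] shift [ 1.446 -0.502  0.522] turn [-2.000e-03 -1.000e-03 -1.102e+00]
```

```bash
python3 - <<'E'
import json
D=json.load(open("d.json")); D["C40"]=[.4517,.0934,3.045]; D["K40"]=[.5705,-.327,-1.70]; json.dump(D,open("d.json","w"))
E
```

>>> play_rows(rows=[[[0.72,-0.25,0.2],[0,0,-0.5]],[[0.72,-0.25,0.2],[0,0,-0.5]],[[0.72,-0.25,0.2],[0,0,-0.5]],[[0.72,-0.25,0.2],[0,0,-0.5]],[[0.72,-0.25,0.2],[0,0,-0.5]],[[0.72,-0.25,0.2],[0,0,-0.5]],[[0.72,-0.25,0.2],[0,0,-0.5]],[[0.72,-0.25,0.2],[0,0,-0.5]]], claw=0.3, newtons=40)

```text
time: 0.87
tool_pos: [0.4368, -0.4658, 0.1813]
tcp_rot: [2.855, 1.311, -0.001]
wrist_force: [-0.1, -0.9, -0.2]
width: 0.649
grip_force: 0.0
```

```bash
python3 plan.py K40:0.06 K40:0.005
```

```text
tcp [ 0.4368 -0.4658  0.1813] tilt [-0.001 -0.   ] yaw 0.861 q [-0.86  0.23  1.74 -0.    1.17 -0.15] w 0.649 gf 0.0
to [ 0.57  -0.327  0.06   1.442] shift [0.77  0.044 0.485] turn [-0.     0.001 -0.739]
to [ 0.57  -0.327  0.005  1.442] shift [0.77  0.044 0.705] turn [-0.     0.001 -0.739]
```

>>> play_rows(rows=[[[0.77,0.044,0.45],[0,0,-0.74]],[[0.77,0.044,0.45],[0,0,-0.74]],[[0.77,0.044,0.45],[0,0,-0.74]],[[0.77,0.044,0.45],[0,0,-0.74]],[[0.77,0.044,0.45],[0,0,-0.74]],[[0.77,0.044,0.45],[0,0,-0.74]],[[0.77,0.044,0.45],[0,0,-0.74]],[[0.77,0.044,0.45],[0,0,-0.74]],[[0.77,0.044,0.6],[0,0,-0.74]],[[0.77,0.044,0.705],[0,0,-0.74]],[[0.77,0.044,0.705],[0,0,-0.74]],[[0.77,0.044,0.705],[0,0,-0.74]]])

```text
time: 1.87
tool_pos: [0.5687, -0.3282, 0.0047]
tcp_rot: [-2.361, -2.069, 0.002]
wrist_force: [0.2, -0.1, 0.8]
width: 0.651
grip_force: 0.0
```

```bash
python3 - <<'E'
from h import *
c=cams.read_camera("scene"); cv2.imwrite("pics/g1.png",cv2.resize(c["image"][190:340,150:350],None,fx=4,fy=4,interpolation=cv2.INTER_CUBIC)[:,:,::-1])
E
python3 plan.py K40:0.005
```

```text
tcp [ 0.5704 -0.3288  0.0065] tilt [-0.001  0.001] yaw 1.439 q [-0.56  0.44  1.81 -0.    0.88 -0.43] w 0.654 gf 0.0
to [ 0.57  -0.327  0.005  1.442] shift [ 0.007 -0.001  0.006] turn [ 0.001  0.001 -0.003]
```

View pics/g1.png

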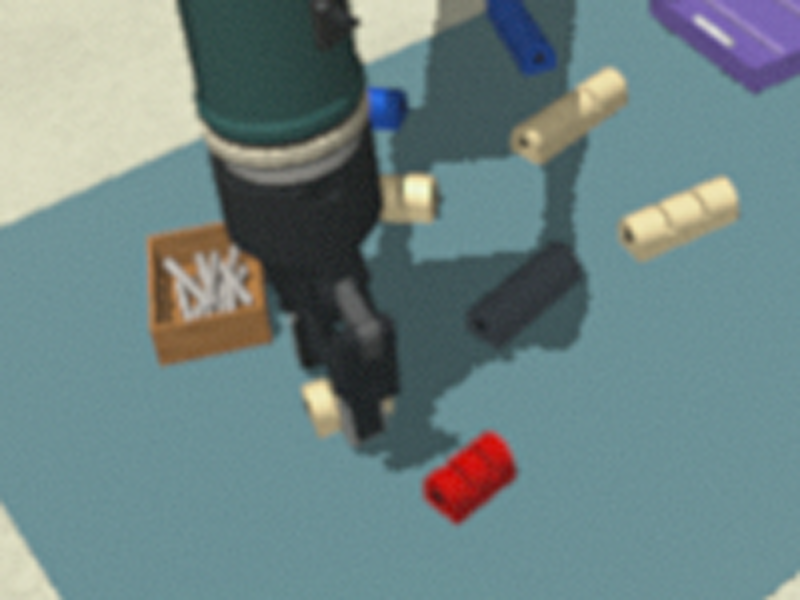

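The open fingers straddle the 40 mm knuckle (around 345,405 in the crop). I'm closing now.

>>> play_rows(rows=[[[0,0,0],[0,0,0]],[[0,0,0],[0,0,0]],[[0,0,0],[0,0,0]],[[0,0,0],[0,0,0]],[[0,0,0],[0,0,0]],[[0,0,0],[0,0,0]],[[0,0,0],[0,0,0]],[[0,0,0],[0,0,0]]], claw=-1)

```text
time: 2.58
tool_pos: [0.5724, -0.3283, 0.0079]
tcp_rot: [2.356, 2.071, 0.001]
wrist_force: [-1.0, -2.1, 6.2]
width: 0.264
grip_force: 39.9
```

```bash
python3 plan.py K40:0.08 C40:0.08
```

```text
tcp [ 0.5724 -0.3283  0.0079] tilt [-0.003  0.004] yaw 1.442 q [-0.56  0.44  1.81 -0.    0.88 -0.43] w 0.264 gf 39.9
to [ 0.57  -0.327  0.08   1.442] shift [ 0.003 -0.007 -0.289] turn [0.005 0.003 0.001]
to [0.452 0.093 0.08  3.045] shift [ 1.61  -0.694 -0.295] turn [ 1.000e-03  6.000e-03 -2.041e+00]
```

>>> play_rows(rows=[[[0,0,-0.15],[0,0,0]],[[0,0,-0.3],[0,0,0]],[[0,0,-0.3],[0,0,0]],[[0.8,-0.35,-0.3],[0,0,-1]],[[0.8,-0.35,-0.3],[0,0,-1]],[[0.8,-0.35,-0.3],[0,0,-1]],[[0.8,-0.35,-0.3],[0,0,-1]],[[0.8,-0.35,-0.3],[0,0,-1]],[[0.8,-0.35,-0.3],[0,0,-1]],[[0.8,-0.35,-0.3],[0,0,-1]],[[0.8,-0.35,-0.3],[0,0,-1]],[[0.8,-0.35,-0.3],[0,0,-1]],[[0.8,-0.35,-0.3],[0,0,-1]]])

```text
time: 3.67
tool_pos: [0.5103, -0.1176, 0.0806]
tcp_rot: [1.388, 2.817, 0.0]
wrist_force: [-0.3, -0.1, -0.0]
width: 0.265
grip_force: 39.5
```

```bash
python3 plan.py C40:0.08
```

```text
tcp [ 0.5103 -0.1176  0.0806] tilt [-0.001  0.001] yaw 2.226 q [-0.27  0.12  2.07 -0.    0.95 -0.93] w 0.265 gf 39.5
to [0.452 0.093 0.08  3.045] shift [0.812 0.328 0.002] turn [ 0.     0.002 -1.043]
```

>>> play_rows(rows=[[[0.812,0.328,0],[0,0,-1]],[[0.812,0.328,0],[0,0,-1]],[[0.812,0.328,0],[0,0,-1]],[[0.812,0.328,0],[0,0,-1]],[[0.812,0.328,0],[0,0,-1]],[[0.812,0.328,0],[0,0,-1]],[[0.812,0.328,0],[0,0,-1]],[[0.812,0.328,0],[0,0,-1]],[[0.812,0.328,0],[0,0,-1]],[[0.812,0.328,0],[0,0,-1]]])

```text
time: 4.5
tool_pos: [0.4513, 0.093, 0.0801]
tcp_rot: [0.207, 3.134, -0.0]
wrist_force: [-0.7, -0.5, -0.0]
width: 0.262
grip_force: 39.5
```

```bash
python3 - <<'E'
from h import *
c=cams.read_camera("scene"); cv2.imwrite("pics/p1.png",cv2.resize(c["image"][120:270,270:470],None,fx=4,fy=4,interpolation=cv2.INTER_CUBIC)[:,:,::-1])
E
python3 plan.py C40:0.03 C40:0.013
```

```text
tcp [0.4512 0.093  0.0801] tilt [-0. -0.] yaw 3.01 q [ 0.15  0.01  2.2  -0.    0.94 -1.29] w 0.266 gf 39.5
to [0.452 0.093 0.03  3.045] shift [-0.002  0.002  0.2  ] turn [-0.     0.    -0.045]
to [0.452 0.093 0.013 3.045] shift [-0.002  0.002  0.268] turn [-0.     0.    -0.045]
```

View pics/p1.png

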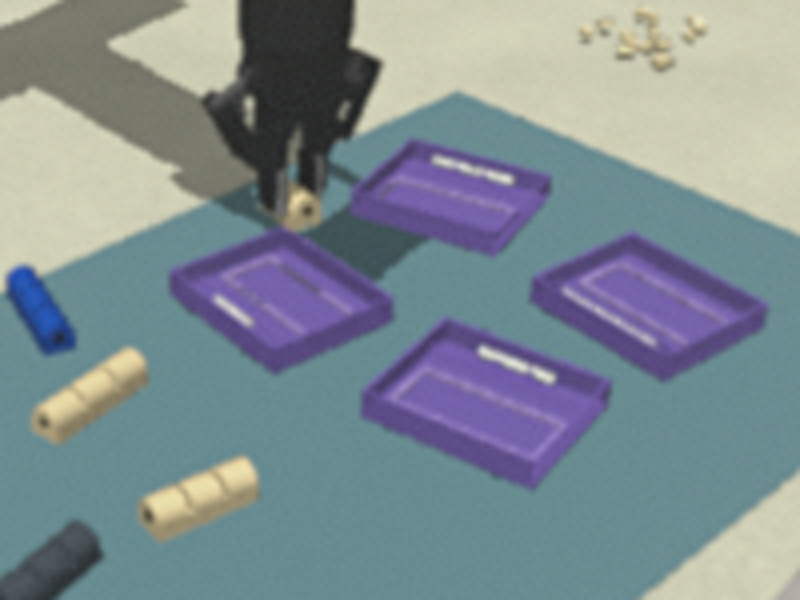

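The knuckle hangs level at about (297,210), with the cassettes undisturbed. I'm lowering it.

>>> play_rows(rows=[[[0,0,0.1],[0,0,-0.045]],[[0,0,0.2],[0,0,-0.045]],[[0,0,0.23],[0,0,-0.045]],[[0,0,0.25],[0,0,-0.045]],[[0,0,0.27],[0,0,-0.045]],[[0,0,0.27],[0,0,-0.045]],[[0,0,0.27],[0,0,-0.045]],[[0,0,0.27],[0,0,-0.045]]])

```text
time: 5.22
tool_pos: [0.4518, 0.0938, 0.0135]
tcp_rot: [0.147, 3.136, 0.001]
wrist_force: [-0.6, -0.0, -0.3]
width: 0.264
grip_force: 39.5
```

>>> play_rows(rows=[[[0,0,0],[0,0,0]],[[0,0,0],[0,0,0]],[[0,0,0],[0,0,0]],[[0,0,0],[0,0,0]],[[0,0,-0.04],[0,0,0]],[[0,0,-0.15],[0,0,0]],[[0,0,-0.27],[0,0,0]],[[0,0,-0.27],[0,0,0]],[[0,0,-0.27],[0,0,0]]], claw=-0.2)

```text
time: 5.97
tool_pos: [0.4532, 0.0941, 0.0829]
tcp_rot: [0.147, 3.132, 0.002]
wrist_force: [-0.8, 0.3, 0.5]
width: 0.4
grip_force: 0.0
```

```bash
python3 plan.py K85:0.08 K85:0.008
```

```text
tcp [0.4532 0.0941 0.0829] tilt [-0.006  0.001] yaw 3.048 q [ 0.15  0.    2.19  0.    0.94 -1.33] w 0.4 gf 0.0
to [ 0.453 -0.089  0.08   1.726] shift [-0.069 -0.727  0.011] turn [0.006 0.005 1.684]
to [ 0.453 -0.089  0.008  1.726] shift [-0.068 -0.728  0.299] turn [0.006 0.005 1.684]
```

>>> play_rows(rows=[[[-0.069,-0.727,0.01],[0,0,0.9]],[[-0.069,-0.727,0.01],[0,0,0.9]],[[-0.069,-0.727,0.01],[0,0,0.9]],[[-0.069,-0.727,0.01],[0,0,0.9]],[[-0.069,-0.727,0.01],[0,0,0.9]],[[-0.069,-0.727,0.01],[0,0,0.9]],[[-0.069,-0.727,0.01],[0,0,0.9]],[[-0.069,-0.727,0.01],[0,0,0.9]],[[-0.069,-0.727,0.01],[0,0,0.9]]], claw=0.3)

```text
time: 6.72
tool_pos: [0.4503, -0.0883, 0.0769]
tcp_rot: [-1.22, -2.894, 0.0]
wrist_force: [-0.3, 0.4, -0.7]
width: 0.653
grip_force: 0.0
```

```bash
python3 - <<'E'
from h import *
c=cams.read_camera("scene"); cv2.imwrite("pics/p2.png",cv2.resize(c["image"][140:270,240:440],None,fx=4,fy=4,interpolation=cv2.INTER_CUBIC)[:,:,::-1])
E
python3 plan.py K85:0.08 K85:0.008
```

```text
tcp [ 0.4505 -0.0881  0.0771] tilt [ 0.001 -0.   ] yaw 2.344 q [-0.25  0.01  2.2   0.    0.93 -1.02] w 0.649 gf 0.0
to [ 0.453 -0.089  0.08   1.726] shift [-0.01   0.007 -0.012] turn [-0.001 -0.001  0.787]
to [ 0.453 -0.089  0.008  1.726] shift [-0.01   0.007  0.276] turn [-0.001 -0.001  0.787]
```

View pics/p2.png

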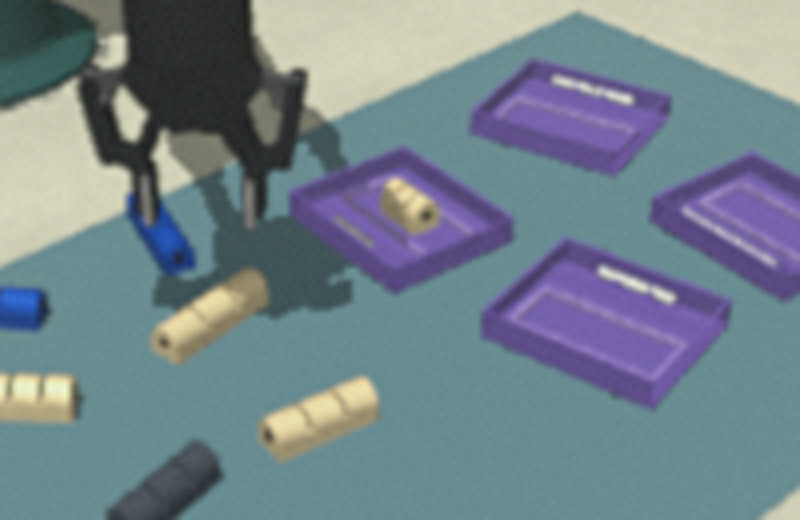

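The 40 mm knuckle is seated in its cassette (410,205) and lies parallel to the pin. Next is K85.

>>> play_rows(rows=[[[-0.01,0.007,0],[0,0,0.787]],[[-0.01,0.007,0],[0,0,0.787]],[[-0.01,0.007,0],[0,0,0.787]],[[-0.01,0.007,0],[0,0,0.787]],[[-0.01,0.007,0],[0,0,0.787]],[[-0.01,0.007,0],[0,0,0.787]],[[-0.01,0.007,0.12],[0,0,0.787]],[[-0.01,0.007,0.22],[0,0,0.787]],[[-0.01,0.007,0.276],[0,0,0.787]],[[-0.01,0.007,0.276],[0,0,0.787]],[[-0.01,0.007,0.276],[0,0,0.787]]])

```text
time: 7.68
tool_pos: [0.453, -0.0887, 0.0078]
tcp_rot: [-2.04, -2.386, 0.002]
wrist_force: [-0.3, -0.1, 0.2]
width: 0.652
grip_force: 0.0
```

>>> play_rows(rows=[[[0,0,0],[0,0,0]],[[0,0,0],[0,0,0]],[[0,0,0],[0,0,0]],[[0,0,0],[0,0,0]],[[0,0,0],[0,0,0]],[[0,0,0],[0,0,0]],[[0,0,0],[0,0,0]]], claw=-1)

```text
time: 8.27
tool_pos: [0.4556, -0.0897, 0.0102]
tcp_rot: [2.044, 2.382, 0.002]
wrist_force: [-1.1, 1.7, 6.7]
width: 0.259
grip_force: 40.0
```

```bash
python3 plan.py K85:0.09 C85:0.09
```

```text
tcp [ 0.4556 -0.0897  0.0102] tilt [-0.001  0.003] yaw 1.723 q [-0.25  0.12  2.23  0.    0.78 -0.4 ] w 0.259 gf 40.0
to [ 0.453 -0.089  0.09   1.726] shift [ 0.006 -0.007 -0.319] turn [ 0.004  0.001 -0.003]
to [0.632 0.28  0.09  3.045] shift [ 1.354  0.925 -0.318] turn [ 0.002  0.004 -1.682]
```

>>> play_rows(rows=[[[0,0,-0.15],[0,0,0]],[[0,0,-0.32],[0,0,0]],[[0,0,-0.32],[0,0,0]],[[0.68,0.46,-0.32],[0,0,-0.85]],[[0.68,0.46,-0.32],[0,0,-0.85]],[[0.68,0.46,-0.32],[0,0,-0.85]],[[0.68,0.46,-0.32],[0,0,-0.85]],[[0.68,0.46,-0.32],[0,0,-0.85]],[[0.68,0.46,-0.32],[0,0,-0.85]],[[0.68,0.46,-0.32],[0,0,-0.85]],[[0.68,0.46,-0.32],[0,0,-0.85]],[[0.68,0.46,-0.32],[0,0,-0.85]]])

```text
time: 9.27
tool_pos: [0.5411, 0.0953, 0.0882]
tcp_rot: [-1.155, -2.921, 0.001]
wrist_force: [-0.3, 0.3, -0.9]
width: 0.261
grip_force: 39.7
```

```bash
python3 plan.py C85:0.09
```

```text
tcp [0.5411 0.0953 0.0882] tilt [ 0.    -0.001] yaw 2.389 q [ 0.13  0.16  2.01 -0.    0.97 -0.69] w 0.261 gf 39.7
to [0.632 0.28  0.09  3.045] shift [ 0.239  0.789 -0.008] turn [-0.001 -0.001 -0.835]
```

>>> play_rows(rows=[[[0.239,0.789,0],[0,0,-0.835]],[[0.239,0.789,0],[0,0,-0.835]],[[0.239,0.789,0],[0,0,-0.835]],[[0.239,0.789,0],[0,0,-0.835]],[[0.239,0.789,0],[0,0,-0.835]],[[0.239,0.789,0],[0,0,-0.835]],[[0.239,0.789,0],[0,0,-0.835]],[[0.239,0.789,0],[0,0,-0.835]],[[0.239,0.789,0],[0,0,-0.835]],[[0.239,0.789,0.15],[0,0,-0.835]],[[0.239,0.789,0.2],[0,0,-0.835]],[[0.239,0.789,0.2],[0,0,-0.835]],[[0.239,0.789,0.2],[0,0,-0.835]]])

```text
time: 10.35
tool_pos: [0.6309, 0.2792, 0.0369]
tcp_rot: [-0.152, -3.134, 0.003]
wrist_force: [-0.0, -0.5, -1.0]
width: 0.264
grip_force: 39.8
```

```bash
python3 plan.py C85:0.0145;python3 - <<'E'
from h import *
c=cams.read_camera("scene"); cv2.imwrite("pics/p3.png",cv2.resize(c["image"][110:260,300:500],None,fx=4,fy=4,interpolation=cv2.INTER_CUBIC)[:,:,::-1])
E
```

```text
tcp [0.6309 0.2792 0.0369] tilt [ 0.004 -0.002] yaw 3.045 q [ 0.38  0.46  1.72 -0.    0.97 -1.09] w 0.264 gf 39.8
to [0.632 0.28  0.014 3.045] shift [-0.006  0.005  0.09 ] turn [-0.003 -0.005 -0.   ]
```

View pics/p3.png

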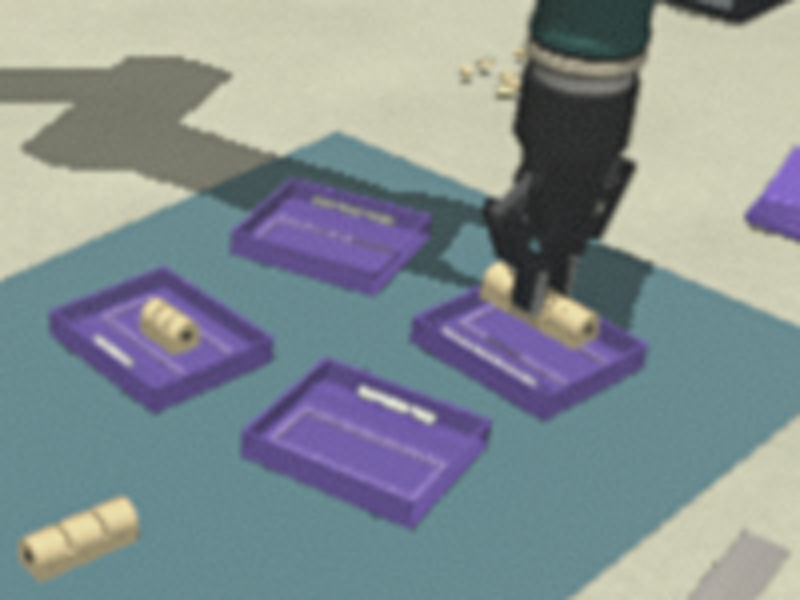

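The 85 mm knuckle hangs level above its seat (540,305), so I'll lower and release it.

>>> play_rows(rows=[[[-0.006,0.005,0.05],[0,0,0]],[[-0.006,0.005,0.07],[0,0,0]],[[-0.006,0.005,0.088],[0,0,0]],[[-0.006,0.005,0.088],[0,0,0]],[[-0.006,0.005,0.088],[0,0,0]],[[-0.006,0.005,0.088],[0,0,0]]])

```text
time: 10.9
tool_pos: [0.6346, 0.2822, 0.0167]
tcp_rot: [0.149, 3.138, 0.0]
wrist_force: [-0.3, -0.6, -1.1]
width: 0.261
grip_force: 39.8
```

>>> play_rows(rows=[[[0,0,0],[0,0,0]],[[0,0,0],[0,0,0]],[[0,0,0],[0,0,0]],[[0,0,0],[0,0,0]],[[0,0,-0.04],[0,0,0]],[[0,0,-0.15],[0,0,0]],[[0,0,-0.28],[0,0,0]],[[0,0,-0.28],[0,0,0]],[[0,0,-0.28],[0,0,0]]], claw=-0.2)

```text
time: 11.65
tool_pos: [0.6372, 0.2832, 0.0911]
tcp_rot: [0.149, 3.131, 0.005]
wrist_force: [-0.0, -0.4, -0.2]
width: 0.402
grip_force: 0.0
```

```bash
python3 plan.py K70:0.08 K70:0.008
```

```text
tcp [0.6372 0.2832 0.0911] tilt [-0.007  0.003] yaw 3.046 q [ 0.38  0.41  1.68  0.    1.04 -1.09] w 0.402 gf 0.0
to [ 0.578 -0.103  0.08   1.421] shift [ 0.087 -1.562  0.038] turn [0.01  0.003 2.069]
to [ 0.578 -0.103  0.008  1.421] shift [ 0.089 -1.563  0.326] turn [0.01  0.003 2.069]
```

>>> play_rows(rows=[[[0.04,-0.78,0.03],[0,0,1]],[[0.04,-0.78,0.03],[0,0,1]],[[0.04,-0.78,0.03],[0,0,1]],[[0.04,-0.78,0.03],[0,0,1]],[[0.04,-0.78,0.03],[0,0,1]],[[0.04,-0.78,0.03],[0,0,1]],[[0.04,-0.78,0.03],[0,0,1]],[[0.04,-0.78,0.03],[0,0,1]],[[0.04,-0.78,0.03],[0,0,1]],[[0.04,-0.78,0.03],[0,0,1]]], claw=0.3)

```text
time: 12.48
tool_pos: [0.6055, 0.0891, 0.0786]
tcp_rot: [-1.337, -2.842, 0.001]
wrist_force: [0.9, -0.2, -0.8]
width: 0.65
grip_force: 0.0
```

```bash
python3 plan.py K70:0.08 K70:0.008
```

```text
tcp [0.6055 0.0891 0.0786] tilt [ 0.001 -0.001] yaw 2.262 q [ 0.11  0.28  1.88  0.    0.98 -0.59] w 0.65 gf 0.0
to [ 0.578 -0.103  0.08   1.421] shift [-0.524 -0.575 -0.006] turn [-1.000e-03 -0.000e+00  1.071e+00]
to [ 0.578 -0.103  0.008  1.421] shift [-0.524 -0.574  0.282] turn [-1.000e-03 -0.000e+00  1.071e+00]
```

>>> play_rows(rows=[[[-0.524,-0.575,0],[0,0,1]],[[-0.524,-0.575,0],[0,0,1]],[[-0.524,-0.575,0],[0,0,1]],[[-0.524,-0.575,0],[0,0,1]],[[-0.524,-0.575,0],[0,0,1]],[[-0.524,-0.575,0],[0,0,1]],[[-0.524,-0.575,0],[0,0,1]],[[-0.524,-0.575,0],[0,0,1]],[[-0.524,-0.575,0],[0,0,1]]])

```text
time: 13.23
tool_pos: [0.5784, -0.1033, 0.0789]
tcp_rot: [-2.322, -2.116, 0.0]
wrist_force: [-0.3, 0.5, -0.1]
width: 0.652
grip_force: 0.0
```

```bash
python3 plan.py K70:0.008
```

```text
tcp [ 0.5784 -0.1033  0.0789] tilt [ 0. -0.] yaw 1.478 q [-0.22  0.24  1.93  0.    0.97 -0.13] w 0.652 gf 0.0
to [ 0.578 -0.103  0.008  1.421] shift [-0.001 -0.     0.283] turn [-0.    -0.     0.072]
```

>>> play_rows(rows=[[[0,0,0.1],[0,0,0.07]],[[0,0,0.2],[0,0,0.07]],[[0,0,0.283],[0,0,0.07]],[[0,0,0.283],[0,0,0.07]],[[0,0,0.283],[0,0,0.07]],[[0,0,0.283],[0,0,0.07]]])

```text
time: 13.73
tool_pos: [0.5793, -0.1032, 0.0092]
tcp_rot: [2.38, 2.05, 0.001]
wrist_force: [0.3, -0.7, 0.9]
width: 0.648
grip_force: 0.0
```

>>> play_rows(rows=[[[0,0,0],[0,0,0]],[[0,0,0],[0,0,0]],[[0,0,0],[0,0,0]],[[0,0,0],[0,0,0]],[[0,0,0],[0,0,0]],[[0,0,0],[0,0,0]],[[0,0,0],[0,0,0]]], claw=-1)

```text
time: 14.32
tool_pos: [0.58, -0.1039, 0.0102]
tcp_rot: [2.38, 2.047, 0.003]
wrist_force: [-0.2, 1.6, 7.1]
width: 0.263
grip_force: 39.9
```

```bash
python3 plan.py K70:0.09 C70:0.09; sed -n '/C70/p' d.json | head -c 400
```

```text
tcp [ 0.58   -0.1039  0.0102] tilt [-0.     0.003] yaw 1.42 q [-0.22  0.33  1.97  0.    0.84 -0.07] w 0.263 gf 39.9
to [ 0.578 -0.103  0.09   1.421] shift [ 0.001 -0.006 -0.319] turn [ 0.004  0.    -0.001]
to [0.438 0.275 0.09  3.423] shift [ 1.414 -0.787 -0.322] turn [ 0.003  0.004 -2.549]
{"K70": [0.5783990663601066, -0.10339698189792315, -1.720117775227005], "K40": [0.5705, -0.327, -1.7], "K85": [0.45343837233354317, -0.08858928484397344, 1.7255160341940676], "K55": [0.4456850103547188, -0.22129825704804823, -2.3518815168510994], "C85": [0.6324768613466619, 0.280100515403001, 3.044595980942631], "C55": [0.6307179212042691, 0.08802247842024821, 0.19739305362399553], "C40": [0.4517,
```

>>> play_rows(rows=[[[0,0,-0.15],[0,0,0]],[[0,0,-0.32],[0,0,0]],[[0,0,-0.32],[0,0,0]],[[0.7,-0.39,-0.32],[0,0,0.73]],[[0.7,-0.39,-0.32],[0,0,0.73]],[[0.7,-0.39,-0.32],[0,0,0.73]],[[0.7,-0.39,-0.32],[0,0,0.73]],[[0.7,-0.39,-0.32],[0,0,0.73]],[[0.7,-0.39,-0.32],[0,0,0.73]],[[0.7,-0.39,-0.32],[0,0,0.73]],[[0.7,-0.39,-0.32],[0,0,0.73]],[[0.7,-0.39,-0.32],[0,0,0.73]]])

```text
time: 15.32
tool_pos: [0.5089, 0.0831, 0.0885]
tcp_rot: [2.863, 1.291, 0.001]
wrist_force: [-0.1, -0.0, -0.5]
width: 0.258
grip_force: 39.6
```

```bash
python3 plan.py C70:0.09
```

```text
tcp [0.5089 0.0831 0.0885] tilt [0.    0.001] yaw 0.847 q [ 0.11  0.1   2.08 -0.    0.96  0.84] w 0.258 gf 39.6
to [0.438 0.275 0.09  3.423] shift [ 0.388 -0.72  -0.007] turn [ 1.000e-03  1.000e-03 -3.279e+00]
```

>>> play_rows(rows=[[[0.388,-0.72,0],[0,0,0.721]],[[0.388,-0.72,0],[0,0,0.721]],[[0.388,-0.72,0],[0,0,0.721]],[[0.388,-0.72,0],[0,0,0.721]],[[0.388,-0.72,0],[0,0,0.721]],[[0.388,-0.72,0],[0,0,0.721]],[[0.388,-0.72,0],[0,0,0.721]],[[0.388,-0.72,0],[0,0,0.721]],[[0.388,-0.72,0],[0,0,0.721]],[[0.388,-0.72,0.15],[0,0,0.721]],[[0.388,-0.72,0.2],[0,0,0.721]],[[0.388,-0.72,0.2],[0,0,0.721]],[[0.388,-0.72,0.2],[0,0,0.721]],[[0.388,-0.72,0.2],[0,0,0.721]]])

```text
time: 16.48
tool_pos: [0.4389, 0.2753, 0.0392]
tcp_rot: [-3.111, -0.437, -0.002]
wrist_force: [1.2, -0.3, -0.7]
width: 0.261
grip_force: 39.7
```

```bash
python3 plan.py C70:0.0145;python3 - <<'E'
from h import *
c=cams.read_camera("scene"); cv2.imwrite("pics/p4.png",cv2.resize(c["image"][110:260,300:500],None,fx=4,fy=4,interpolation=cv2.INTER_CUBIC)[:,:,::-1])
E
```

```text
tcp [0.4389 0.2753 0.0392] tilt [ 0.001 -0.   ] yaw 0.279 q [ 0.51  0.17  2.11 -0.    0.86  1.8 ] w 0.261 gf 39.7
to [0.438 0.275 0.014 3.423] shift [-0.003  0.     0.099] turn [-3.000e-03  0.000e+00  3.998e+00]
```

View pics/p4.png

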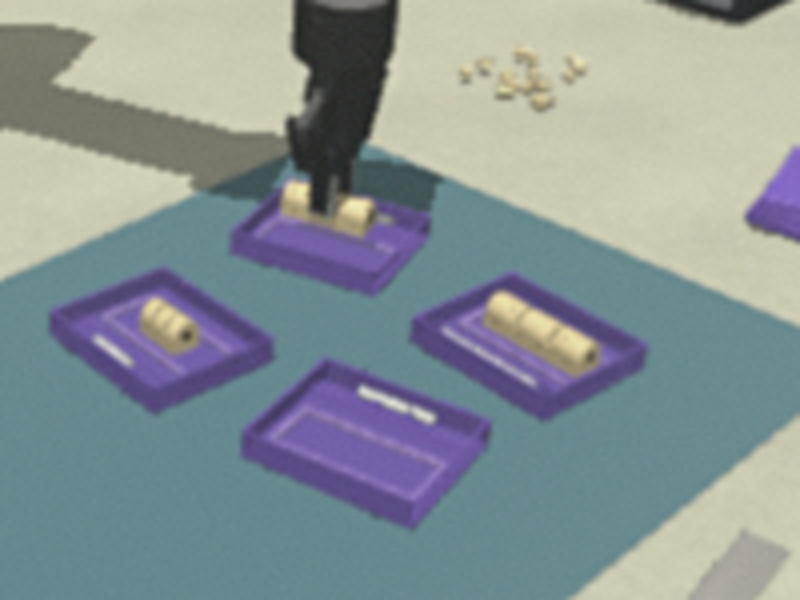

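The 85 sits in its seat (540,330), and the 70 is held level above its own seat (330,205).

>>> play_rows(rows=[[[-0.002,0,0.05],[0,0,0]],[[-0.002,0,0.07],[0,0,0]],[[-0.002,0,0.097],[0,0,0]],[[-0.002,0,0.097],[0,0,0]],[[-0.002,0,0.097],[0,0,0]],[[-0.002,0,0.097],[0,0,0]]])

```text
time: 17.03
tool_pos: [0.4374, 0.2759, 0.0144]
tcp_rot: [-3.11, -0.44, -0.001]
wrist_force: [-0.4, -0.4, -0.7]
width: 0.258
grip_force: 39.7
```

>>> play_rows(rows=[[[0,0,0],[0,0,0]],[[0,0,0],[0,0,0]],[[0,0,0],[0,0,0]],[[0,0,0],[0,0,0]],[[0,0,-0.04],[0,0,0]],[[0,0,-0.15],[0,0,0]],[[0,0,-0.28],[0,0,0]],[[0,0,-0.28],[0,0,0]],[[0,0,-0.28],[0,0,0]]], claw=-0.2)

```text
time: 17.78
tool_pos: [0.4394, 0.2771, 0.0874]
tcp_rot: [-3.108, -0.44, -0.009]
wrist_force: [-0.4, -0.2, -0.9]
width: 0.4
grip_force: 0.0
```

```bash
python3 plan.py K55:0.08
```

```text
tcp [0.4394 0.2771 0.0874] tilt [ 0.006 -0.001] yaw 0.281 q [ 0.51  0.1   2.08 -0.    0.95  1.8 ] w 0.4 gf 0.0
to [ 0.446 -0.221  0.08   0.79 ] shift [-0.529  1.922  0.023] turn [ 0.    -0.008 -0.648]
```

>>> play_rows(rows=[[[-0.264,0.96,0.02],[0,0,-0.32]],[[-0.264,0.96,0.02],[0,0,-0.32]],[[-0.264,0.96,0.02],[0,0,-0.32]],[[-0.264,0.96,0.02],[0,0,-0.32]],[[-0.264,0.96,0.02],[0,0,-0.32]],[[-0.264,0.96,0.02],[0,0,-0.32]],[[-0.264,0.96,0.02],[0,0,-0.32]],[[-0.264,0.96,0.02],[0,0,-0.32]],[[-0.264,0.96,0.02],[0,0,-0.32]]], claw=0.3)

```text
time: 18.53
tool_pos: [0.4396, 0.0268, 0.0784]
tcp_rot: [-3.031, -0.823, 0.002]
wrist_force: [0.3, 0.6, -0.2]
width: 0.648
grip_force: 0.0
```

```bash
python3 plan.py K55:0.08 K55:0.008
```

```text
tcp [0.4396 0.0268 0.0784] tilt [-0.001 -0.001] yaw 0.53 q [ 0.   -0.03  2.24  0.    0.94  1.04] w 0.648 gf 0.0
to [ 0.446 -0.221  0.08   0.79 ] shift [-0.481  0.869 -0.007] turn [-0.002  0.001 -0.331]
to [ 0.446 -0.221  0.008  0.79 ] shift [-0.48   0.869  0.281] turn [-0.002  0.001 -0.331]
```

>>> play_rows(rows=[[[-0.481,0.869,0],[0,0,-0.33]],[[-0.481,0.869,0],[0,0,-0.33]],[[-0.481,0.869,0],[0,0,-0.33]],[[-0.481,0.869,0],[0,0,-0.33]],[[-0.481,0.869,0],[0,0,-0.33]],[[-0.481,0.869,0],[0,0,-0.33]],[[-0.481,0.869,0],[0,0,-0.33]],[[-0.481,0.869,0],[0,0,-0.33]],[[-0.481,0.869,0],[0,0,-0.33]],[[-0.481,0.869,0.1],[0,0,-0.33]],[[-0.481,0.869,0.2],[0,0,-0.33]],[[-0.481,0.869,0.281],[0,0,-0.33]],[[-0.481,0.869,0.281],[0,0,-0.33]],[[-0.481,0.869,0.281],[0,0,-0.33]],[[-0.481,0.869,0.281],[0,0,-0.33]]])

```text
time: 19.78
tool_pos: [0.4476, -0.2201, 0.0095]
tcp_rot: [2.897, 1.214, 0.001]
wrist_force: [-0.2, -0.3, 0.5]
width: 0.649
grip_force: 0.0
```

>>> play_rows(rows=[[[0,0,0],[0,0,0]],[[0,0,0],[0,0,0]],[[0,0,0],[0,0,0]],[[0,0,0],[0,0,0]],[[0,0,0],[0,0,0]],[[0,0,0],[0,0,0]],[[0,0,0],[0,0,0]]], claw=-1)

```text
time: 20.37
tool_pos: [0.4482, -0.2219, 0.0104]
tcp_rot: [2.898, 1.209, 0.003]
wrist_force: [0.2, 1.6, 6.6]
width: 0.263
grip_force: 39.5
```

```bash
python3 plan.py K55:0.09 C55:0.09
```

```text
tcp [ 0.4482 -0.2219  0.0104] tilt [0.001 0.002] yaw 0.791 q [-0.51  0.19  2.16  0.    0.79  0.27] w 0.263 gf 39.5
to [ 0.446 -0.221  0.09   0.79 ] shift [-0.005 -0.008 -0.318] turn [ 0.003 -0.002  0.001]
to [0.631 0.088 0.09  0.197] shift [ 1.395 -0.352 -0.317] turn [ 0.002 -0.003  0.755]
```

>>> play_rows(rows=[[[0,0,-0.15],[0,0,0]],[[0,0,-0.32],[0,0,0]],[[0,0,-0.32],[0,0,0]],[[0.7,-0.18,-0.32],[0,0,0.38]],[[0.7,-0.18,-0.32],[0,0,0.38]],[[0.7,-0.18,-0.32],[0,0,0.38]],[[0.7,-0.18,-0.32],[0,0,0.38]],[[0.7,-0.18,-0.32],[0,0,0.38]],[[0.7,-0.18,-0.32],[0,0,0.38]],[[0.7,-0.18,-0.32],[0,0,0.38]],[[0.7,-0.18,-0.32],[0,0,0.38]]])

```text
time: 21.28
tool_pos: [0.5374, -0.0656, 0.0887]
tcp_rot: [3.046, 0.767, -0.001]
wrist_force: [-0.7, -0.7, -0.7]
width: 0.26
grip_force: 39.6
```

```bash
python3 plan.py C55:0.09
```

```text
tcp [ 0.5374 -0.0656  0.0887] tilt [-0.001  0.   ] yaw 0.493 q [-0.17  0.15  2.03 -0.    0.97  0.91] w 0.26 gf 39.6
to [0.631 0.088 0.09  0.197] shift [ 0.62  -0.365 -0.006] turn [0.    0.001 0.377]
```

>>> play_rows(rows=[[[0.62,-0.365,0],[0,0,0.377]],[[0.62,-0.365,0],[0,0,0.377]],[[0.62,-0.365,0],[0,0,0.377]],[[0.62,-0.365,0],[0,0,0.377]],[[0.62,-0.365,0],[0,0,0.377]],[[0.62,-0.365,0],[0,0,0.377]],[[0.62,-0.365,0],[0,0,0.377]],[[0.62,-0.365,0],[0,0,0.377]],[[0.62,-0.365,0.15],[0,0,0.377]],[[0.62,-0.365,0.2],[0,0,0.377]],[[0.62,-0.365,0.2],[0,0,0.377]],[[0.62,-0.365,0.2],[0,0,0.377]],[[0.62,-0.365,0.2],[0,0,0.377]]])

```text
time: 22.37
tool_pos: [0.6312, 0.0877, 0.0394]
tcp_rot: [3.126, 0.307, 0.0]
wrist_force: [0.5, -1.0, 0.0]
width: 0.26
grip_force: 39.5
```

```bash
python3 plan.py C55:0.0145;python3 - <<'E'
from h import *
c=cams.read_camera("scene"); cv2.imwrite("pics/p5.png",cv2.resize(c["image"][110:260,300:500],None,fx=4,fy=4,interpolation=cv2.INTER_CUBIC)[:,:,::-1])
E
```

```text
tcp [0.6312 0.0877 0.0394] tilt [0. 0.] yaw 0.196 q [ 0.1   0.37  1.85 -0.    0.92  1.47] w 0.26 gf 39.5
to [0.631 0.088 0.014 0.197] shift [-0.002 -0.002  0.1  ] turn [ 0.    -0.    -0.002]
```

View pics/p5.png

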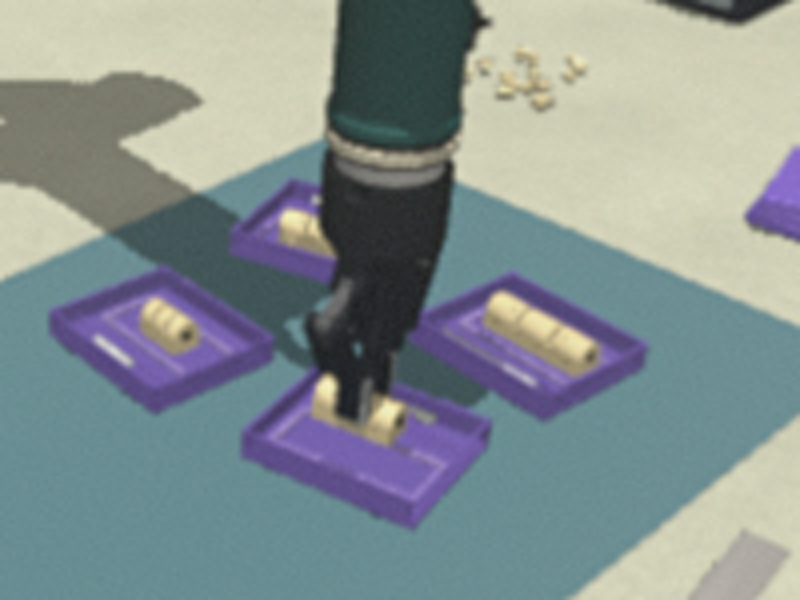

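The 55 is held level above its seat (360,410), and the other three look good. I'm lowering and releasing it.

>>> play_rows(rows=[[[0,0,0.05],[0,0,0]],[[0,0,0.07],[0,0,0]],[[0,0,0.099],[0,0,0]],[[0,0,0.099],[0,0,0]],[[0,0,0.099],[0,0,0]],[[0,0,0.099],[0,0,0]]])

```text
time: 22.92
tool_pos: [0.6309, 0.0886, 0.0137]
tcp_rot: [3.126, 0.309, -0.001]
wrist_force: [0.5, 0.1, -0.9]
width: 0.259
grip_force: 42.7
```

>>> play_rows(rows=[[[0,0,0],[0,0,0]],[[0,0,0],[0,0,0]],[[0,0,0],[0,0,0]],[[0,0,0],[0,0,0]],[[0,0,-0.04],[0,0,0]],[[0,0,-0.15],[0,0,0]],[[0,0,-0.4],[0,0,0]],[[-0.8,0.8,-0.7],[0,0,0]],[[-0.8,0.8,-0.7],[0,0,0]],[[-0.8,0.8,-0.7],[0,0,0]],[[-0.8,0.8,-0.7],[0,0,0]],[[-0.8,0.8,-0.7],[0,0,0]],[[-0.8,0.8,-0.7],[0,0,0]],[[-0.8,0.8,-0.7],[0,0,0]],[[-0.8,0.8,-0.7],[0,0,0]],[[-0.8,0.8,-0.7],[0,0,0]]], claw=-0.2)

```text
time: 24.25
tool_pos: [0.474, -0.149, 0.1914]
tcp_rot: [3.125, 0.302, 0.006]
wrist_force: [0.4, 0.6, -0.2]
width: 0.399
grip_force: 0.0
```

```bash
python3 - <<'E'
from h import *
c=cams.read_camera("top"); cv2.imwrite("pics/end.png",cv2.resize(c["image"][90:290,140:340],None,fx=3,fy=3,interpolation=cv2.INTER_CUBIC)[:,:,::-1])
c=cams.read_camera("scene"); cv2.imwrite("pics/end2.png",c["image"][:,:,::-1])
E
```

```text
(no output)
```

View pics/end.png

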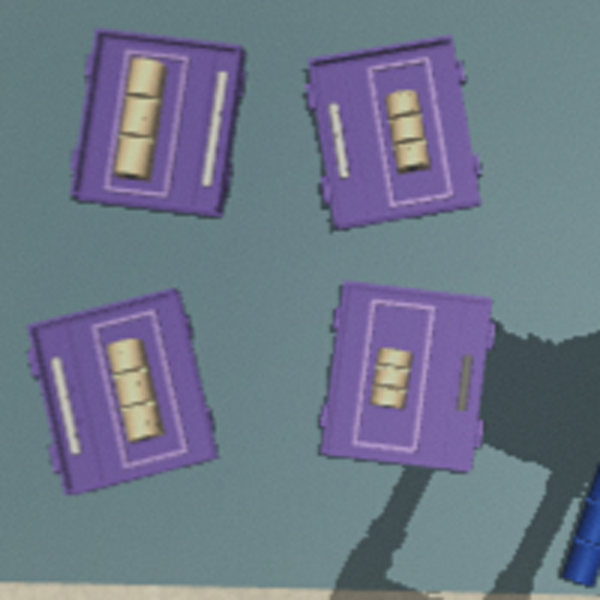

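View pics/end2.png

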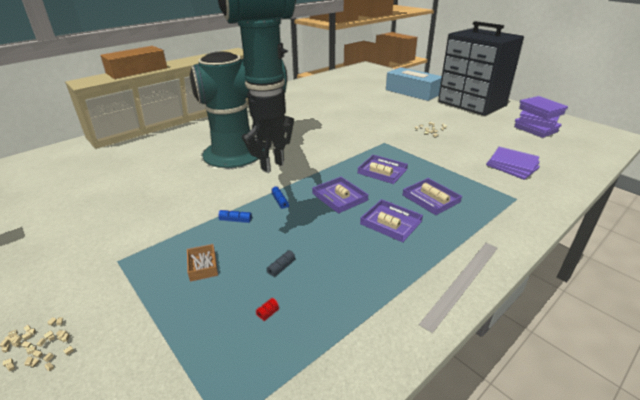

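All four knuckles lie inside their ribs: 85 at (140,117), 55 at (407,130), 70 at (133,390) and 40 at (391,378). The bystanders are untouched.

```bash
python3 -c "
from workcell import bot
print(bot.finish_job())"
```

```text
the job is handed in; nothing more can be done
None
```

All four ivory knuckles are laid in the cassettes with the matching pins, flat and between the ribs in the final pictures, and the job was handed in at about 24 s of the 96 s allowed.

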